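# Locate a hinge leaf on its jig and hold its mate in line for the pin

### The job

Set the brass hinge leaf that has two knuckles over the two locating pins on the jig's hardwood block, knuckles towards the V-rest, so that it lies flush, and let go of it. Then bring the leaf with the single knuckle and set that knuckle into the V-rest between the other two, the leaf held level and pointing away from the block, so that all three bores are in line for the pin; finish while still holding the leaf there, without letting go. Leave the hinge pin in its trough and everything else on the bench where it is.

Things in the scene. Friction and masses are not known exactly. Their poses are not given: they have to be found in the camera images.
- leaf_two_center (a point): Loose brass hinge leaf with TWO end knuckles, 160 g: centre of its plate, half-way up. Plate 41.5 (x) x 64 (y, along the hinge axis) x 6 (z) mm, z up, x from the knuckles to the free edge. 8 mm through holes at x = 0, y = -14 and +14 mm. Lies flat on the scrap board, knuckles hanging over the board's -x edge. Can be gripped by its two end faces, 64 mm apart along y.
- leaf_two_bore (a point): The same leaf, same axes: the middle of its hinge axis, 31.25 mm from the plate's centre along its -x. Its two tubular knuckles, 16 mm outside, 9 mm bore, run from y = -32 to -17 and +17 to +32 mm (a gap of 34 mm between them) and stand 5 mm below and above the plate's faces.
- leaf_one_center (a point): Loose brass hinge leaf with ONE middle knuckle, 160 g, mate of the other: centre of its plate, half-way up. Plate 41.5 (x) x 64 (y, along the hinge axis) x 6 (z) mm with the same two holes, z up, x from the free edge to the knuckle. Lies flat on the scrap board, knuckle hanging over the board's +x edge. Can be gripped by its two end faces, 64 mm apart along y.
- leaf_one_bore (a point): The same leaf, same axes: the middle of its knuckle's bore, 31.25 mm from the plate's centre along its +x. The knuckle is 29 mm long, 16 mm outside, 9 mm bore, and stands 5 mm below and above the plate's faces.
- jig_vrest (a point): Hinge jig, fixed: aluminium base plate 94 x 90 x 10 mm. This point is where the knuckle axis shall lie, 43 mm above the bench: a 16 mm knuckle lowered into the 90-degree groove of the steel V-rest below (24 mm long in y, 20 mm in x) rests with its axis here. Jig's y runs along the hinge axis, x from here to the hardwood block, z up. On the -x side only the base plate, 33 mm lower, with the pin.
- jig_block_top (a point): The same jig, same axes: point on the top of the hardwood block (42 x 40 mm, 40 mm above the bench), half-way between its two upright steel pins, 31.25 mm from jig_vrest along +x. Pins at y = -14 and +14 mm, 6.5 mm thick, 14.5 mm high, tapered tips. The two-knuckle leaf lies flush with its plate's centre 3 mm above this point, overhanging the block by 12 mm at both ends.
- scrap_board: Scorched wooden board on the bench, 65 (x) x 270 (y) x 16 (z) mm, fixed; origin at the centre of its underside. The two leaves lie on it some 140 mm apart along y, in either order.
- hinge_pin: Steel hinge pin with a domed head, 6.5 x 83 mm, lying loose in a trough on the jig's base plate in front of the V-rest; it stays there. Origin at the middle of the shank's underside.
- spectacle_case: Bystander, loose on the bench: black spectacle case, 62 x 206 x 34 mm; origin at the centre of its underside.
- pen_red: Bystander, loose on the bench: red pen, 11 x 140 x 12 mm; origin at the centre of its underside.
- caliper: Bystander, loose on the bench: steel caliper, 66 x 180 x 13 mm; origin at the centre of its underside.
- jar_loupe: Bystander, loose on the bench: small grey jar with a black lid, 32 x 32 x 26 mm; origin at the centre of its underside.
- pin_vice: Bystander, loose on the bench: black pin vice, 17 x 62 x 17 mm; origin at the centre of its underside.
Not all that is in view belongs to the job. What is shaped like the part that bears leaf_two_center but red is not meant.

How it is judged:
By the outcome, as a careful person would: the job done as asked, in the order asked, and still so for the second after the job is handed in, while the arm keeps its last pose, push and grip.
It also fails if it takes over 64 s, if anything falls off the work surface, if the arm or the gripper's body presses on something with over 40 N, if the wrist force passes 120 N, or if a joint passes its speed limit or range.

### The arm

A 7-joint arm with a two-finger parallel gripper is mounted at the origin on a cart in front of the work surface, level with it; the furniture and walls round the work are solid. World frame = base frame: x ahead of the robot, y to its left, z up, the work surface at z = 0. Lengths are in mm, angles in rad, forces in N, time in s.
With the tool pointing down it reaches from about 425 to 950 mm from the base axis. Payload 4.7 kg.
Tool frame: the origin (TCP) lies midway between the tips of the shut fingers; the grasp point (between the pads) lies 19 mm behind it; z points along the fingers, y is the line along which they close (so a half turn about z gives the same grasp; the last joint's range is limited). The gripper opens to 85 mm and grips with 20 to 120 N. Pads are 22 mm wide; open, the fingers measure 114 mm over their backs; the gripper's body (76 mm by 85 mm) begins 54 mm behind the grasp point. The pads swing forward as they close: fully open they stand 13 mm farther back than shut.
Start: joints at [1.196, 0.469, -0.049, 1.532, 0.024, 1.141, -0.082], TCP at [228.838, -635.045, 231.335] pointing down, gripper open.
Joint ranges: [-2.59, 2.59], [-0.33, 1.99], [-1.39, 1.29], [0.1, 2.45], [-1.04, 4.18], [0.21, 1.99], [-2.66, 2.66]. Speed limits (rad/s): [2.57, 2.57, 3.14, 3.14, 3.14, 3.14, 3.14].

### API

Orientations are given as a unit quaternion [x, y, z, w].
In Python, from workcell import bot, camera, job_done gives the robot as it stands.
- The arm moves only by the shell command python3 -m jog 'ROWS'. ROWS is JSON, one flat list of numbers, 7 for each row, row after row: the shift along the tool's x, y, z in mm, then the turn, a rotation vector about the tool's x, y, z in rad, then the closure in counts, from 0 (fully open) to 255 (shut). In form: [x, y, z, wx, wy, wz, hand, x, y, z, wx, wy, wz, hand, ...]. A call has 1 to 5 rows; each row is the pose to reach, as a shift and turn from the pose commanded when the call began, along the tool's axes at that moment; what a row does not reach only later rows make up. A row lasts 1/8 s, in which the tool goes at most 62.5 mm and 10.7 degrees, less where a joint would pass 70% of its speed; a pose out of reach is approached as far as the arm can. A call with a gripper value outside its range is refused whole. The fingers move at their own pace and stop on an object; the grip force is fixed at half the most. Time passes only in rows, so rows that repeat a pose let the fingers close. It gives the time, the measured TCP pose, the force, the opening and the grip force at its end, in the units of the state.
- bot.read_state(): the state, without advancing time (a new reading comes with each control period).
- camera(name): name is "scene" or "top"; returns a dict with "frame" (384x512x3 uint8, blue, green, red), "fov_y" (degrees; the focal length in pixels is half the picture's height over the tangent of half this angle, whatever the lens; pixels are square), "cx", "cy" (the principal point, pixels), "dist" ([k1, k2, p1, p2, k3] as OpenCV has them; the pictures are not rectified), "R" (3x3) and "t" (3): a world point X has camera coordinates R X + t. Camera axes: x right, y down, z forward; pixel columns grow to the right and rows downward; lengths in mm; the calibration is good to about 2 mm. A picture is of the moment at which its call begins. There is no depth.
- job_done(): hands the job in; it is judged then, once.
The state is a dict: "t": time; "qpos": joint angles; "qvel": joint speeds; "joint_efforts": joint torques, N m; "eef_pos": TCP position; "tcp_rot": TCP orientation; "ft_force": force on the tool from outside, world axes, zero at the start; "torque": the same for the moment, N m; "finger_gap": finger opening in mm; "gripper_force": force on a finger pad.
Only numpy, scipy, OpenCV 4.12 (cv2) and the standard library are available. Lean on these libraries where they do the work, as an engineer would, in place of code of your own. Each camera call takes 0.05 s, during which the arm holds its last target. There are 200 camera calls.

## Working session

There is one attempt and no reset: what is moved stays moved. The work goes in short steps, Python scripts to look and compute and a shell command to move; the robot and the scene stay as the last step left them, time stands still between calls to the robot, and variables do not carry over. Pictures are saved under pics/ and viewed, at most 12 in all, crops included, and the job is handed in when it is done.

```bash
mkdir -p pics; python3 - <<'E'
from workcell import bot,camera
import cv2,numpy as np
s=bot.read_state();print({k:np.round(v,3).tolist() for k,v in s.items()})
for n in("scene","top"):
    c=camera(n);cv2.imwrite(f"pics/{n}0.png",cv2.resize(c["frame"],(768,576),interpolation=cv2.INTER_CUBIC))
    print(n,c["fov_y"],c["cx"],c["cy"],c["dist"],np.round(-np.array(c["R"]).T@c["t"]),np.round(c["R"],3).tolist())
E
```

```text
{'t': 0.0, 'qpos': [1.196, 0.469, -0.049, 1.534, 0.024, 1.141, -0.082], 'qvel': [-0.0, 0.0, 0.0, 0.001, 0.0, -0.0, -0.0], 'joint_efforts': [0.0, -51.031, -0.047, -23.771, 0.011, 0.008, -0.0], 'eef_pos': [228.602, -634.486, 230.246], 'tcp_rot': [0.985, 0.172, -0.0, -0.001], 'ft_force': [0.447, 1.077, -0.228], 'torque': [-0.01, -0.047, 0.003], 'gripper_force': 0.0, 'finger_gap': 85.285}
scene 46.987200228671696 250.42009131217193 185.3813681191077 [-0.01587581  0.          0.          0.          0.        ] [  -17. -1017.   916.] [[0.86, -0.51, -0.011], [-0.329, -0.538, -0.776], [0.39, 0.671, -0.631]]
top 53.179995249863325 252.49768515820202 191.48914912667377 [0.02551648 0.         0.         0.         0.        ] [ 315. -141. 1033.] [[0.044, -0.999, -0.005], [-0.977, -0.042, -0.208], [0.208, 0.014, -0.978]]
```

View pics/scene0.png

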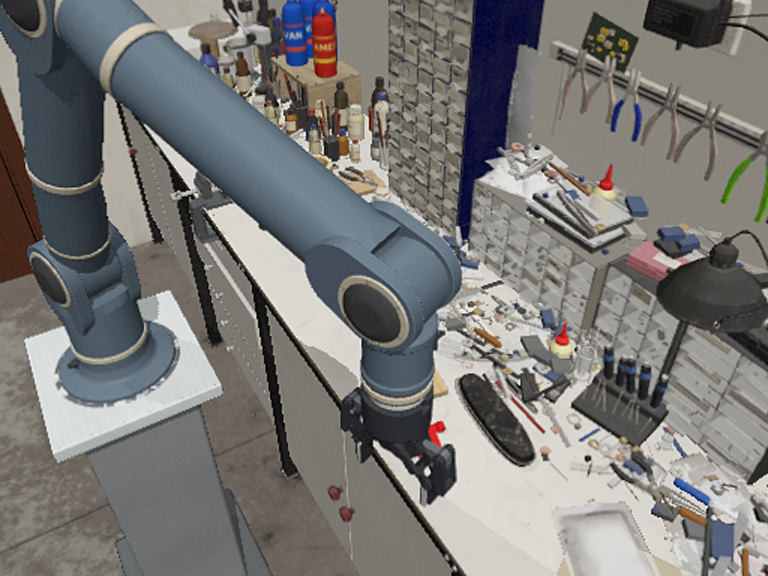

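View pics/top0.png

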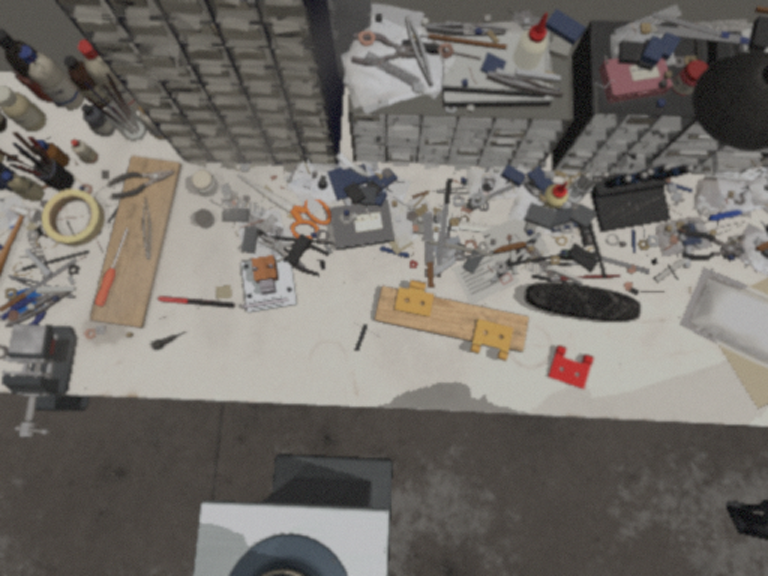

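The top view shows the two-knuckle leaf at about (493,337) and the one-knuckle leaf at (414,298), both on the board. The jig is at (267,283) with its block on the far side, and the red decoy is at (570,367). The arm blocks most of the scene view. Next I'll zoom in on the leaves and jig.

```bash
cat > h.py <<'E'
from workcell import bot,camera
import cv2,numpy as np
from scipy.spatial.transform import Rotation as Ro
def K(c):
    f=c["frame"].shape[0]/2/np.tan(np.radians(c["fov_y"]/2));return np.array([[f,0,c["cx"]],[0,f,c["cy"]],[0,0,1]])
def cast(c,px,z):
    p=cv2.undistortPoints(np.array(px,float).reshape(-1,1,2),K(c),np.array(c["dist"]))[:,0]
    R=np.array(c["R"]);C=-R.T@np.array(c["t"]);d=np.c_[p,np.ones(len(p))]@R
    return C+d*((z-C[2])/d[:,2])[:,None]
def proj(c,X):
    return cv2.projectPoints(np.array(X,float).reshape(-1,3),cv2.Rodrigues(np.array(c["R"]))[0],np.array(c["t"],float),K(c),np.array(c["dist"]))[0][:,0]
E
python3 - <<'E'
from h import *
fs=[camera("top") for _ in range(4)]
F=np.array([c["frame"] for c in fs],float);print("noise",F.std(0).mean())
im=F.mean(0).astype(np.uint8);np.save("top_im.npy",F.mean(0))
a=im[165:215,150:210];b=im[180:245,245:360]
a=cv2.resize(a,None,fx=6.5,fy=6.5,interpolation=cv2.INTER_CUBIC);b=cv2.resize(b,None,fx=6.5,fy=6.5,interpolation=cv2.INTER_CUBIC)
cv2.imwrite("pics/a.png",cv2.resize(im[165:215,150:210],(720,600),interpolation=cv2.INTER_NEAREST))
cv2.imwrite("pics/b.png",b)
hsv=cv2.cvtColor(im,cv2.COLOR_BGR2HSV)
for p in[(414/1.5,298/1.5),(493/1.5,337/1.5),(265/1.5,266/1.5),(440/1.5,315/1.5)]:print(hsv[int(p[1]),int(p[0])])
E
```

```text
noise 1.35513223188632
[ 18 138 183]
[ 19 137 183]
[ 12 132 135]
[ 16  92 177]
```

View pics/a.png

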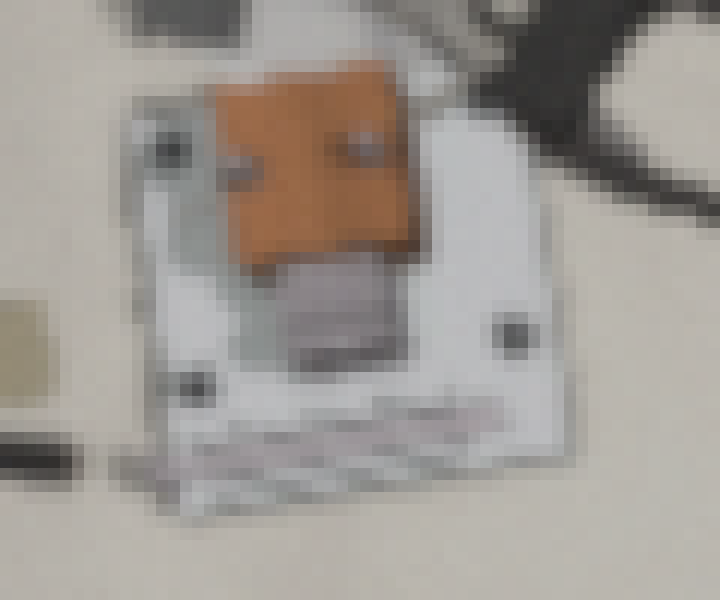

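View pics/b.png

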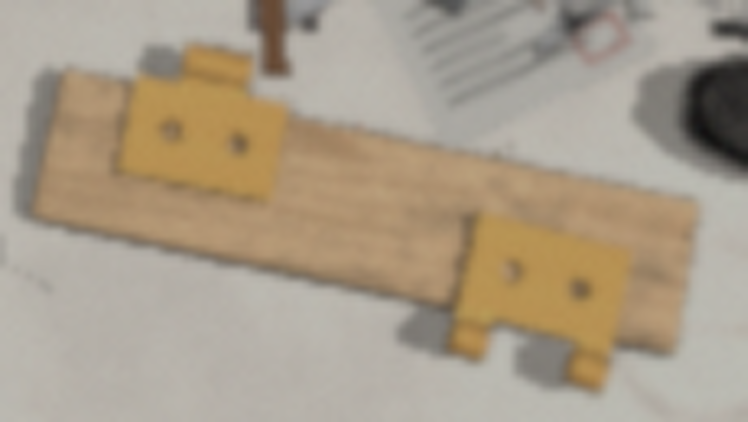

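Crop a shows the orange block top at about (205–415, 65–260), with pin tips near (240,165) and (365,145). The steel V-rest is below it at (340,310). Crop b shows the one-knuckle leaf at upper left (200,135) with its knuckle up, and the two-knuckle leaf at (545,280) with its knuckles down. Next I'll measure both leaves and the jig.

```bash
cat > meas.py <<'E'
from h import *
U=8
def up(im): return cv2.resize(im.astype(np.float32),None,fx=U,fy=U,interpolation=cv2.INTER_CUBIC)
def contours(mask,minA):
    cs,_=cv2.findContours(mask.astype(np.uint8),cv2.RETR_EXTERNAL,cv2.CHAIN_APPROX_NONE)
    return [k for k in cs if cv2.contourArea(k)>minA*U*U]
def world(c,k,z,off): return cast(c,(k.reshape(-1,2)+.5)/U-.5+off,z)[:,:2]
def rect(c,mask,z,off,minA,ker):
    m=cv2.morphologyEx(mask.astype(np.uint8),cv2.MORPH_CLOSE,np.ones((25,25)))
    if ker: m=cv2.morphologyEx(m,cv2.MORPH_OPEN,cv2.getStructuringElement(cv2.MORPH_ELLIPSE,(ker,ker)))
    out=[]
    for k in contours(m,minA):
        w=world(c,k,z,off).astype(np.float32);mu=w.mean(0);r=cv2.minAreaRect((w-mu));M=cv2.moments((w-mu).reshape(-1,1,2))
        out.append((np.round(np.array(r[0])+mu,1),np.round(r[1],1),round(r[2],1),np.round(mu+[M["m10"]/M["m00"],M["m01"]/M["m00"]],1)))
    return out
E
python3 - <<'E'
from meas import *
c=camera("top");im=np.load("top_im.npy")
off=np.array([245,180]);b=up(im[180:245,245:360]);h=cv2.cvtColor(b/255,cv2.COLOR_BGR2HSV)
S=h[...,1]
for t in(.58,.63,.66):
    print(t)
    for r in rect(c,S>t,22,off,100,0):print(" all",r)
    for r in rect(c,S>t,22,off,100,90):print(" plate",r)
# board
for r in rect(c,S>.3,16,off,800,0):print("board",r)
off=np.array([150,165]);a=up(im[165:215,150:210]);h=cv2.cvtColor(np.clip(a,0,255)/255,cv2.COLOR_BGR2HSV)
for v in(0,.55,.58):
    for t in(.35,.45):
        for r in rect(c,(h[...,1]>t)&(h[...,2]>v)&(h[...,0]<40),40,off,60,0):print("block",v,t,r)
# pins: low saturation blobs inside the block
for z in(40,54.5):
  print("pin nominal px->",[np.round(cast(c,[[150+x/12-.5,165+y/12-.5]],z)[0,:2],1).tolist() for x,y in((240,165),(365,145),(340,310))])
for r in h[:,:,2][::16,20*8:27*8:16][-0:0]:print(r)
E
```

```text
0.58
0.63
0.66
board (array([ 494.8, -260.9]), array([269.4, 118.8]), 74.0, array([ 481.8, -256.1]))
block 0 0.35 (array([551.8,  78.6]), array([43.3, 39.8]), 12.3, array([552.5,  78.5]))
block 0 0.45 (array([551.6,  78.6]), array([40.9, 37.6]), 12.5, array([552.5,  77.9]))
block 0.55 0.35 (array([553.7,  80.4]), array([38.8, 37.2]), 12.3, array([554. ,  81.8]))
block 0.55 0.45 (array([553.2,  79.7]), array([37.3, 36.1]), 12.8, array([553.1,  81.3]))
block 0.58 0.35 (array([552.7,  89.2]), array([37.5, 20.2]), 9.0, array([552.8,  88.5]))
block 0.58 0.45 (array([551.9,  88.8]), array([35.9, 17.7]), 12.8, array([551.5,  88.1]))
pin nominal px-> [[552.2, 95.9], [557.9, 68.5], [520.2, 70.9]]
pin nominal px-> [[548.7, 92.4], [554.4, 65.5], [517.2, 67.9]]
```

```bash
python3 - <<'E'
from meas import *
c=camera("top");im=np.load("top_im.npy")
off=np.array([245,180]);b=up(im[180:245,245:360]);h=cv2.cvtColor(b/255,cv2.COLOR_BGR2HSV)
S=h[...,1]
for t in(.49,.52,.55):
    print(t)
    for r in rect(c,S>t,22,off,100,0):print(" all",r)
    for r in rect(c,S>t,22,off,100,110):print(" plate",r)
# holes in the leaves: dips of saturation inside each plate
m=((S<.5)).astype(np.uint8)
cs,_=cv2.findContours(m,cv2.RETR_CCOMP,cv2.CHAIN_APPROX_NONE)
for k in cs:
    if 2*64<cv2.contourArea(k)<15*64:
        w=world(c,k,22,off);print("hole",np.round(w.mean(0),1),np.round(np.ptp(w,0),1))
# pins: low-saturation blobs in the block
off=np.array([150,165]);a=up(im[165:215,150:210]);h=cv2.cvtColor(np.clip(a,0,255)/255,cv2.COLOR_BGR2HSV)
q=proj(c,[[553,81,40]])[0];print(q)
sub=im[165:190,165:187].astype(np.uint8);print(cv2.cvtColor(sub,cv2.COLOR_BGR2HSV)[8:18,:,1])
E
```

```text
0.49
 all (array([ 445.8, -328.1]), array([63.5, 56.7]), 77.8, array([ 450.2, -329.1]))
 all (array([ 514.4, -191.2]), array([62.9, 56.6]), 80.0, array([ 510.1, -190.2]))
 plate (array([ 454., -330.]), array([63.1, 39.8]), 79.2, array([ 454. , -329.7]))
 plate (array([ 509.6, -190.1]), array([62.4, 46.7]), 80.8, array([ 507.8, -189.7]))
0.52
 all (array([ 445.5, -328. ]), array([61.2, 55.4]), 77.6, array([ 450.4, -329.2]))
 all (array([ 514.6, -191.1]), array([61., 55.]), 80.5, array([ 510.1, -190.4]))
 plate (array([ 453.6, -332.3]), array([54.3, 37.5]), 78.3, array([ 453.5, -332.3]))
 plate (array([ 509.2, -190.2]), array([59.9, 43.7]), 80.2, array([ 507.6, -190. ]))
0.55
hole [ 450.3 -343.6] [8.1 7.9]
hole [ 456.7 -315.9] [9.3 9.2]
hole [ 503.8 -203.2] [7.9 8.1]
hole [ 508.5 -176.2] [8.3 8.1]
[175.10162386 178.17451155]
[[ 13  19  53 111 130 132 132 130 135 134 135 136 131 137 134 134 133 128
   62  14  11  13]
 [  4   6  33 103 132 134 135 133 136 136 133 132 133 135 133 131 136 127
   78  23  11   4]
 [  6   4  25  95 132 132 134 134 130 134 134 134 132 130 117 105 121 127
   76  19   2   3]
 [  5   4  22  84 125 133 135 133 133 134 134 133 135 117  74  46  77 116
   91  19   1   5]
 [  5   4  17  65  90 108 127 133 135 135 136 132 130 118  64  26  50  98
   99  17   1   5]
 [  7   6   4  26  30  42  93 127 135 136 135 132 131 126 107  70  73 109
  109  26   0   4]
 [  6   5   4  20  22  31  74 122 133 135 134 133 134 132 130 122 123 129
  122  41   3   3]
 [  7   5   4  26  74  87 102 128 139 134 134 134 133 135 134 136 136 134
  125  53   5   3]
 [  5   4   8  32  99 122 127 133 135 135 132 135 135 136 134 137 136 137
  128  73  16   0]
 [  6   2   6  31 100 131 134 136 136 135 137 135 136 134 137 135 135 136
  134  81  15   1]]
```

```bash
cat > go.py <<'E'
import sys;from h import *
x,y,z,yaw=map(float,sys.argv[1:5]);s=bot.read_state()
R=Ro.from_quat(s["tcp_rot"]);T=Ro.from_euler("z",yaw,degrees=True)*Ro.from_euler("x",180,degrees=True)
print("t",round(s["t"],2),"tcp",np.round(s["eef_pos"],1),"yaw",np.round(np.degrees(np.arctan2(R.as_matrix()[1,0],R.as_matrix()[0,0])),2),"gap",round(s["finger_gap"],1),"F",np.round(s["ft_force"],1))
print("shift",np.round(R.inv().apply(np.array([x,y,z])-s["eef_pos"]),1),"turn",np.round((R.inv()*T).as_rotvec(),3),"q7",np.round(s["qpos"][6],2))
E
python3 go.py 453.7 -329.8 130 -12
```

```text
t 0.4 tcp [ 228.8 -635.   231.2] yaw 19.81 gap 85.4 F [-0.1 -0.8  0.1]
shift [ 315.  -210.9  101.2] turn [-0.     0.     0.555] q7 -0.08
```

```bash
python3 -m jog '[40,-27,13,0,0,0.08,0, 85,-57,27,0,0,0.16,0, 130,-87,42,0,0,0.24,0, 175,-117,56,0,0,0.32,0, 220,-147,71,0,0,0.39,0]'; python3 go.py 453.7 -329.8 130 -12
```

```text
t: 1.02
eef_pos: [387.0, -420.9, 160.3]
tcp_rot: [1.0, -0.023, 0.0, 0.0]
ft_force: [1.1, -0.4, 0.1]
finger_gap: 85.5
gripper_force: 0.0
t 1.02 tcp [ 387.  -420.9  160.3] yaw -2.68 gap 85.5 F [ 1.1 -0.4  0.1]
shift [ 62.3 -94.1  30.3] turn [ 0.001 -0.001  0.163] q7 -0.88
```

```bash
python3 -m jog '[21,-32,20,0,0,0.06,0, 42,-64,40,0,0,0.12,0, 62,-94,60,0,0,0.163,0, 62,-94,70,0,0,0.163,0, 62,-94,70,0,0,0.163,0]'; python3 go.py 453.7 -329.8 40 -12; python3 - <<'E'
from h import *
c=camera("scene");f=c["frame"];q=proj(c,[[453.7,-329.8,22],[506,-190,22]]).astype(int);print(q)
x,y=q[0];f=f[max(0,y-75):y+75,max(0,x-100):x+100];cv2.imwrite("pics/s1.png",cv2.resize(f,None,fx=4,fy=4,interpolation=cv2.INTER_CUBIC))
E
```

```text
t: 1.65
eef_pos: [451.3, -331.5, 89.8]
tcp_rot: [0.995, -0.104, -0.001, 0.0]
ft_force: [0.2, -0.1, 0.3]
finger_gap: 85.7
gripper_force: 0.0
t 1.65 tcp [ 451.3 -331.5   89.8] yaw -11.88 gap 85.7 F [ 0.2 -0.1  0.3]
shift [ 2.  -2.1 49.8] turn [0.    0.001 0.002] q7 -1.25
[[273 246]
 [262 210]]
```

View pics/s1.png

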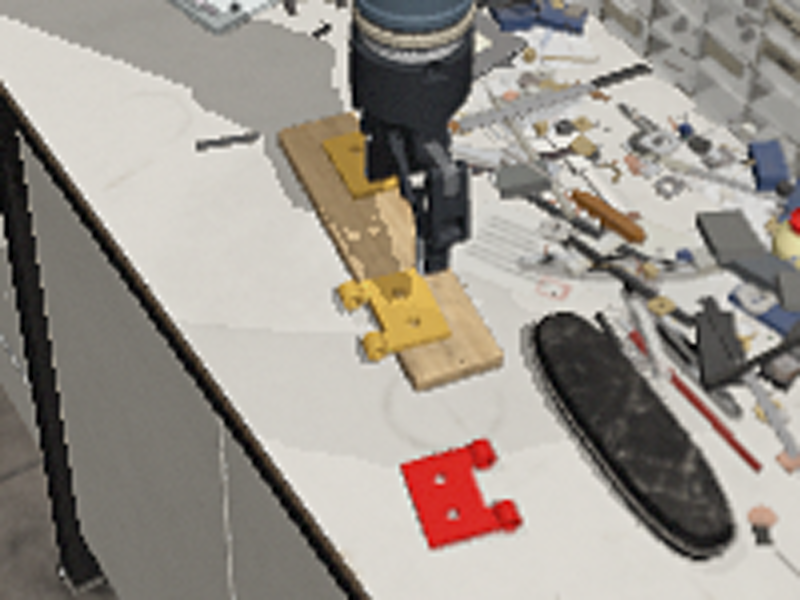

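The scene view shows the gripper above the yellow two-knuckle leaf at (405,310), with nothing in the way. Next I'll descend.

```bash
python3 -m jog '[2,-2,25,0,0,0,0, 2,-2,50,0,0,0,0, 2,-2,65,0,0,0,0, 2,-2,76,0,0,0,0, 2,-2,76,0,0,0,0]'; python3 go.py 453.7 -329.8 12 -12
```

```text
t: 2.33
eef_pos: [454.1, -329.8, 14.0]
tcp_rot: [0.995, -0.104, -0.0, -0.0]
ft_force: [-0.3, -0.6, 0.9]
finger_gap: 85.6
gripper_force: 0.0
t 2.33 tcp [ 454.1 -329.8   14. ] yaw -11.91 gap 85.6 F [-0.3 -0.6  0.9]
shift [-0.4  0.1  2. ] turn [-0.     0.001  0.002] q7 -1.26
```

```bash
python3 -m jog '[0,0,1.5,0,0,0,40, 0,0,1.5,0,0,0,60, 0,0,1.5,0,0,0,90, 0,0,1.5,0,0,0,120, 0,0,1.5,0,0,0,120]'; python3 go.py 453.7 -329.8 12 -12
```

```text
t: 2.95
eef_pos: [454.9, -330.0, 14.4]
tcp_rot: [0.995, -0.103, 0.001, 0.0]
ft_force: [-2.2, 0.8, 7.5]
finger_gap: 60.8
gripper_force: 62.7
t 2.95 tcp [ 454.9 -330.    14.4] yaw -11.87 gap 60.8 F [-2.2  0.8  7.5]
shift [-1.2  0.1  2.4] turn [ 0.001 -0.001  0.002] q7 -1.26
```

```bash
python3 -m jog '[0,0,-5,0,0,0,120, 0,0,-15,0,0,0,120, 0,0,-30,0,0,0,120, 0,0,-50,0,0,0,120, 0,0,-50,0,0,0,120]'; python3 go.py 453.7 -329.8 12 -12; python3 - <<'E'
from h import *
c=camera("scene");f=c["frame"];q=proj(c,[[453.7,-329.8,70]]).astype(int);print(q)
x,y=q[0];f=f[y-45:y+45,x-60:x+60];cv2.imwrite("pics/s2.png",cv2.resize(f,None,fx=6,fy=6,interpolation=cv2.INTER_CUBIC))
E
```

```text
t: 3.58
eef_pos: [455.7, -330.3, 64.9]
tcp_rot: [0.995, -0.103, 0.002, 0.001]
ft_force: [-0.4, -0.5, -1.2]
finger_gap: 60.5
gripper_force: 65.0
t 3.58 tcp [ 455.7 -330.3   64.9] yaw -11.87 gap 60.5 F [-0.4 -0.5 -1.2]
shift [-2.3 -0.1 52.9] turn [ 0.002 -0.004  0.002] q7 -1.25
[[273 234]]
```

View pics/s2.png

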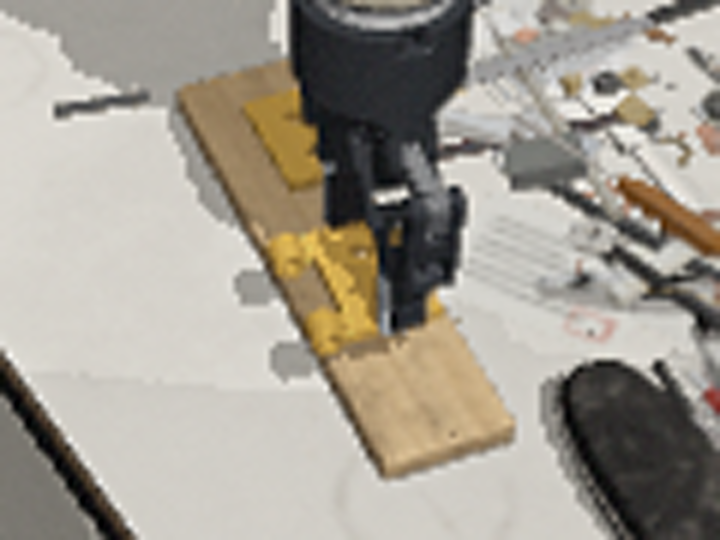

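The leaf is off the board, held by its ends, with its two knuckles at (290,255) and (330,330). Next I'll check the jig in the scene view to refine its position.

```bash
python3 -m jog '[0,0,-40,0,0,0,120, 0,0,-40,0,0,0,120]'; python3 - <<'E'
from h import *
fs=[camera("scene") for _ in range(6)];c=fs[0];f=np.mean([k["frame"] for k in fs],0);np.save("sc_im.npy",f)
q=proj(c,[[553,80,40],[522.5,73.5,43]]);print(q);x,y=q[0].astype(int);print(x-24,y-18)
cv2.imwrite("pics/s3.png",cv2.resize(f[y-18:y+24,x-24:x+32].astype(np.uint8),None,fx=14,fy=14,interpolation=cv2.INTER_NEAREST))
E
```

```text
t: 3.88
eef_pos: [456.0, -330.4, 104.8]
tcp_rot: [0.995, -0.103, 0.002, 0.001]
ft_force: [1.0, -0.2, -1.7]
finger_gap: 60.4
gripper_force: 65.7
[[232.67952054 156.51430217]
 [225.67489063 159.47839622]]
208 138
```

View pics/s3.png

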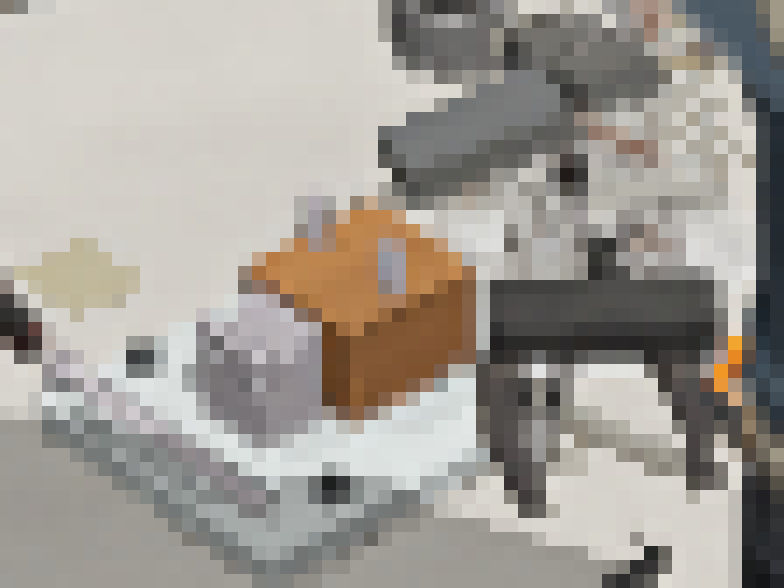

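```bash
python3 - <<'E'
from h import *
c=camera("scene");f=np.load("sc_im.npy");hsv=cv2.cvtColor((f/255).astype(np.float32),cv2.COLOR_BGR2HSV)
P=cast(c,[[235.6,156.7],[230.3,153.7]],47.25)[:,:2];print("pins",P.round(1),P.mean(0).round(1))
Q=cast(c,[[241.4,157.1],[232.5,161.3],[233.9,151.8],[225.4,156.8]],40)[:,:2];print("corners",Q.round(1).tolist(),Q.mean(0).round(1))
th=np.radians(12);ex=np.array([np.cos(th),np.sin(th)]);ey=np.array([-ex[1],ex[0]])
for C in([553,80],):
  C=np.array(C)
  for n,cc in(("scene",c),("top",camera("top"))):
    print(n,"pins",[proj(cc,[[*(C+s*14*ey),z] for z in(40,54.5)]).round(1).tolist() for s in(-1,1)])
    print(n,"corn",proj(cc,[[*(C+a*21*ex+b*20*ey),40] for a,b in((1,-1),(-1,-1),(1,1),(-1,1))]).round(1).tolist())
print(np.round(hsv[138+13:138+22,208+20:208+32,1],2))
E
```

```text
pins [[556.2  64.8]
 [549.4  89.7]] [552.8  77.3]
corners [[576.7, 61.4], [539.0, 55.9], [570.3, 102.5], [531.0, 91.6]] [554.2  77.8]
scene pins [[[235.4, 158.2], [235.2, 154.8]], [[230.0, 154.8], [229.8, 151.3]]]
scene corn [[241.2, 156.5], [231.9, 161.5], [233.5, 151.7], [224.2, 156.5]]
top pins [[[180.7, 177.3], [179.7, 176.0]], [[170.3, 179.0], [169.1, 177.7]]]
top corn [[181.9, 169.5], [183.9, 184.5], [167.1, 171.9], [169.0, 187.0]]
[[0.05 0.05 0.04 0.05 0.04 0.04 0.05 0.07 0.05 0.03 0.04 0.04]
 [0.05 0.05 0.03 0.03 0.04 0.21 0.27 0.11 0.1  0.04 0.05 0.06]
 [0.04 0.04 0.04 0.12 0.28 0.62 0.6  0.6  0.36 0.03 0.04 0.05]
 [0.04 0.11 0.04 0.37 0.6  0.58 0.59 0.53 0.57 0.53 0.12 0.06]
 [0.28 0.59 0.16 0.33 0.59 0.58 0.54 0.08 0.23 0.62 0.6  0.37]
 [0.59 0.58 0.59 0.58 0.58 0.59 0.53 0.07 0.04 0.61 0.59 0.6 ]
 [0.58 0.57 0.57 0.58 0.58 0.58 0.54 0.06 0.04 0.61 0.58 0.58]
 [0.59 0.59 0.58 0.58 0.58 0.58 0.57 0.1  0.05 0.6  0.57 0.6 ]
 [0.3  0.62 0.61 0.58 0.57 0.57 0.57 0.47 0.45 0.6  0.61 0.61]]
```

```bash
python3 go.py 554.2 80.5 100 12
```

```text
t 4.28 tcp [ 454.  -329.1  101.9] yaw -11.87 gap 60.2 F [-0.8  0.1 -1.3]
shift [  13.8 -421.5    2.1] turn [-0.001  0.001 -0.417] q7 -1.25
```

```bash
python3 -m jog '[2,-50,0,0,0,-0.05,120, 4,-105,0,0,0,-0.11,120, 6,-160,0,0,0,-0.17,120, 8,-215,0,0,0,-0.22,120, 10,-270,0,0,0,-0.28,120]'; python3 -m jog '[1,-40,0,0,0,-0.04,120, 1,-80,0,0,0,-0.08,120, 1,-110,0,0,0,-0.1,120, 1,-110,0,0,0,-0.1,120, 1,-110,0,0,0,-0.1,120]' >/dev/null; python3 go.py 554.2 80.5 100 12
```

```text
t: 4.9
eef_pos: [520.0, -65.7, 102.6]
tcp_rot: [0.999, 0.037, 0.0, 0.0]
ft_force: [1.6, 0.1, -1.0]
finger_gap: 61.0
gripper_force: 65.7
t 5.53 tcp [512.7  41.7 102.5] yaw 9.86 gap 60.0 F [ 0.3  0.1 -1.9]
shift [ 47.6 -31.1   2.5] turn [ 0.001  0.001 -0.037] q7 -1.68
```

```bash
python3 -m jog '[20,-12,5,0,0,-0.01,120, 40,-25,10,0,0,-0.03,120, 47.6,-31,20,0,0,-0.037,120, 47.6,-31,27,0,0,-0.037,120, 47.6,-31,27,0,0,-0.037,120]' >/dev/null;  python3 - <<'E'
from h import *
for i in range(8):
    c=camera("top");s=bot.read_state();print(s["eef_pos"].round(2) if hasattr(s["eef_pos"],"round") else np.round(s["eef_pos"],2),np.round(Ro.from_quat(s["tcp_rot"]).as_matrix()[:,2],4))
a=camera("top");b=camera("scene")
A=cv2.resize(a["frame"][150:210,140:215],(750,600),interpolation=cv2.INTER_CUBIC)
B=cv2.resize(b["frame"][125:180,195:270],(750,550),interpolation=cv2.INTER_CUBIC)
cv2.imwrite("pics/t4.png",np.hstack([cv2.resize(A,(400,320)),cv2.resize(B,(400,320))]))
cv2.imwrite("raw_t.png",a["frame"]);cv2.imwrite("raw_s.png",b["frame"])
E
python3 go.py 554.2 80.5 75 12
```

```text
[553.4   79.99  75.28] [-0.0017 -0.001  -1.    ]
[553.76  80.24  75.68] [-7.e-04 -7.e-04 -1.e+00]
[554.05  80.46  75.97] [-0.e+00 -5.e-04 -1.e+00]
[554.27  80.66  76.14] [ 5.e-04 -3.e-04 -1.e+00]
[554.34  80.8   76.18] [ 6.e-04 -2.e-04 -1.e+00]
[554.41  80.93  76.19] [ 7.e-04 -1.e-04 -1.e+00]
[554.45  80.98  76.18] [ 7.e-04 -1.e-04 -1.e+00]
[554.43  81.09  76.14] [ 6.e-04 -1.e-04 -1.e+00]
t 6.65 tcp [554.4  81.2  76. ] yaw 12.02 gap 60.7 F [ 0.1  0.8 -1.7]
shift [-0.3  0.6  1. ] turn [ 0. -0.  0.] q7 -1.72
```

View pics/t4.png

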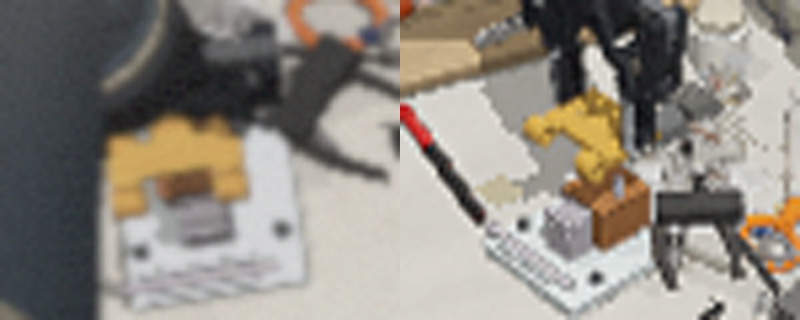

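Both views show the leaf hovering above the block and V-rest, level and with its knuckles towards the V-rest. Next I'll measure the knuckle edges against the target.

```bash
cat > kn.py <<'E'
from meas import *
def knuck(im,c,z,C,yaw,off,box,lo=.45):
    x0,x1,y0,y1=box;b=up(im[y0:y1,x0:x1]);h=cv2.cvtColor(np.clip(b,0,255)/255,cv2.COLOR_BGR2HSV)
    m=(h[...,1]>lo)&(h[...,2]>.42)&(h[...,0]>31)&(h[...,0]<52)
    th=np.radians(yaw);ex=np.array([np.cos(th),np.sin(th)]);ey=np.array([-ex[1],ex[0]])
    k=max(contours(m,20),key=cv2.contourArea);w=world(c,k,z,np.array([x0,y0]))-C
    return w@ex,w@ey
E
python3 - <<'E'
from kn import *
c=camera("top");im=np.mean([camera("top")["frame"] for _ in range(6)],0);s=bot.read_state();p=np.array(s["eef_pos"]);print(p.round(2),np.degrees(Ro.from_quat(s["tcp_rot"]).as_euler("xyz")).round(2))
for lo in(.4,.5):
  u,v=knuck(im,c,p[2]+1.6+3,p[:2],12,0,(140,215,150,210),lo)
  print("in tool frame: u",u.min().round(1),u.max().round(1),"v",v.min().round(1),v.max().round(1))
  for a,b in((-31,-18),(-15,15),(18,31)):
    for d in range(a,b,3):
      k=(v>=d)&(v<d+3)
      if k.any():print(d+1.5,u[k].min().round(2),end="; ")
  print()
E
```

```text
[554.32  81.2   75.79] [180.     0.    12.02]
in tool frame: u -38.6 6.9 v -30.7 33.0
-29.5 -37.67; -26.5 -37.89; -23.5 -38.61; -20.5 -38.56; -17.5 -37.7; -13.5 -33.08; -10.5 -23.35; -7.5 -23.37; -4.5 -23.7; -1.5 -23.44; 1.5 -23.56; 4.5 -23.08; 7.5 -22.62; 10.5 -22.52; 13.5 -21.23; 19.5 -37.74; 22.5 -37.86; 25.5 -37.76; 28.5 -37.99; 31.5 -37.73; 
in tool frame: u -37.5 6.8 v -29.5 31.4
-29.5 -36.64; -26.5 -36.76; -23.5 -37.31; -20.5 -37.53; -17.5 -35.06; -13.5 -31.08; -10.5 -23.35; -7.5 -23.37; -4.5 -23.7; -1.5 -23.44; 1.5 -23.56; 4.5 -23.08; 7.5 -22.62; 10.5 -21.7; 13.5 -19.54; 19.5 -36.72; 22.5 -36.73; 25.5 -36.58; 28.5 -36.7; 31.5 -35.09;
```

```bash
python3 -m jog '[-0.9,0.6,8,0,0,0,120, -0.9,0.6,16,0,0,0,120, -0.9,0.6,22,0,0,0,120, -0.9,0.6,22,0,0,0,120, -0.9,0.6,22,0,0,0,120]' >/dev/null; python3 -m jog '[0,0,2,0,0,0,120, 0,0,4,0,0,0,120, 0,0,6,0,0,0,120, 0,0,6,0,0,0,120, 0,0,6,0,0,0,120]'; python3 go.py 553.6 80.4 40 12
```

```text
t: 8.25
eef_pos: [553.6, 80.4, 47.8]
tcp_rot: [0.995, 0.105, 0.0, 0.0]
ft_force: [0.5, 0.6, -1.2]
finger_gap: 60.7
gripper_force: 65.7
t 8.25 tcp [553.6  80.4  47.8] yaw 12.02 gap 60.7 F [ 0.5  0.6 -1.2]
shift [-0.   0.   7.8] turn [ 0. -0.  0.] q7 -1.73
```

No force with the plate bottom 5 mm below the pin tips, so the pins have entered the holes.

```bash
python3 -m jog '[0,0,2,0,0,0,120, 0,0,4,0,0,0,120, 0,0,6,0,0,0,120, 0,0,6,0,0,0,120, 0,0,6,0,0,0,120]'; python3 go.py 553.6 80.4 38.4 12
```

```text
t: 8.88
eef_pos: [553.6, 80.4, 41.8]
tcp_rot: [0.995, 0.105, 0.0, 0.0]
ft_force: [0.0, -0.8, -1.8]
finger_gap: 60.4
gripper_force: 65.7
t 8.88 tcp [553.6  80.4  41.8] yaw 12.02 gap 60.4 F [ 0.  -0.8 -1.8]
shift [-0.   0.   3.4] turn [ 0. -0.  0.] q7 -1.74
```

```bash
python3 -m jog '[0,0,1,0,0,0,120, 0,0,2,0,0,0,120, 0,0,2.5,0,0,0,120, 0,0,3,0,0,0,120, 0,0,3,0,0,0,120]';python3 -m jog '[0,0,0.5,0,0,0,120, 0,0,1,0,0,0,120, 0,0,1,0,0,0,120]'
```

```text
t: 9.5
eef_pos: [553.6, 80.4, 38.8]
tcp_rot: [0.995, 0.105, -0.0, 0.0]
ft_force: [0.5, -0.6, -1.9]
finger_gap: 60.5
gripper_force: 65.7
t: 9.88
eef_pos: [553.6, 80.4, 38.5]
tcp_rot: [0.995, 0.105, 0.0, 0.0]
ft_force: [-1.7, 0.0, 4.8]
finger_gap: 60.3
gripper_force: 67.1
```

```bash
python3 -m jog '[0,0,-0.5,0,0,0,80, 0,0,-0.5,0,0,0,50, 0,0,-0.5,0,0,0,20, 0,0,-0.5,0,0,0,0, 0,0,-0.5,0,0,0,0]';python3 -m jog '[0,0,-15,0,0,0,0, 0,0,-40,0,0,0,0, 0,0,-80,0,0,0,0, 20,60,-80,0,0,0,0, 30,120,-80,0,0,0,0]'; python3 go.py 506.3 -189.8 100 -9.9
```

```text
t: 10.5
eef_pos: [553.6, 80.5, 38.3]
tcp_rot: [0.995, 0.105, 0.0, 0.0]
ft_force: [0.6, -0.4, -0.4]
finger_gap: 85.4
gripper_force: 0.0
t: 11.12
eef_pos: [609.9, -30.8, 120.8]
tcp_rot: [0.994, 0.106, 0.002, 0.0]
ft_force: [1.2, -0.5, -0.6]
finger_gap: 85.1
gripper_force: 0.0
t 11.12 tcp [609.9 -30.8 120.8] yaw 12.19 gap 85.1 F [ 1.2 -0.5 -0.6]
shift [-134.9  133.5   20.3] turn [-0.    -0.004  0.385] q7 -1.49
```

```bash
python3 -m jog '[-35,35,0,0,0,0.08,0, -70,70,0,0,0,0.16,0, -105,105,10,0,0,0.24,0, -130,130,20,0,0,0.32,0, -133,133,40,0,0,0.385,0]'>/dev/null; python3 - <<'E'
from kn import *
fs=[camera("top") for _ in range(6)];c=fs[0];im=np.mean([f["frame"] for f in fs],0)
for lo in(.3,.4):
  u,v=knuck(im,c,43,np.array([553,80.3]),12,0,(140,215,150,210),lo)
  print("u",u.min().round(1),u.max().round(1),"v",v.min().round(1),v.max().round(1),[u[(v>a)&(v<a+3)].min().round(1) for a in(-29,-25,-21,20,24,28)])
b=camera("scene")
A=cv2.resize(im[155:210,145:210].astype(np.uint8),(400,340),interpolation=cv2.INTER_CUBIC)
B=cv2.resize(b["frame"][130:181,200:260],(400,340),interpolation=cv2.INTER_CUBIC)
cv2.imwrite("pics/t5.png",np.hstack([A,B]))
E
python3 go.py 506.3 -189.8 60 -9.9
```

```text
u -37.8 21.3 v -31.9 32.8 [np.float64(-37.6), np.float64(-37.7), np.float64(-37.7), np.float64(-37.6), np.float64(-37.7), np.float64(-37.7)]
u -36.9 20.2 v -30.7 31.7 [np.float64(-36.6), np.float64(-36.9), np.float64(-36.7), np.float64(-36.7), np.float64(-36.9), np.float64(-36.6)]
t 12.1 tcp [ 506.7 -187.8   79.4] yaw -9.92 gap 85.3 F [-0.2  0.1  1.1]
shift [-0.1  2.  19.4] turn [-0.    -0.002 -0.   ] q7 -1.52
```

View pics/t5.png

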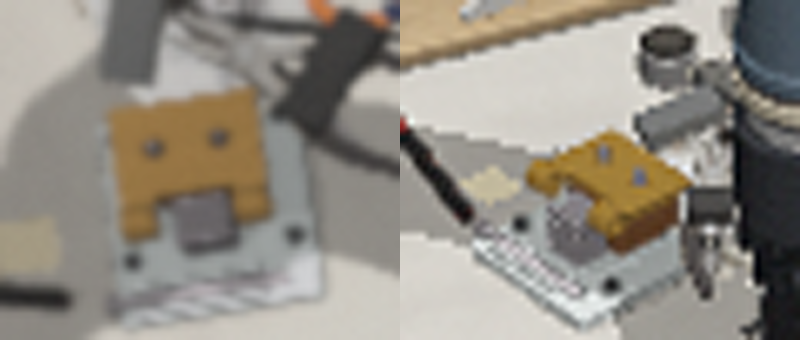

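The leaf is flush on the block, with both pins showing through the holes at (152,148) and (218,137) in the left panel. The scene view on the right agrees. Now I'll go for leaf one.

```bash
python3 -m jog '[0,2,20,0,0,0,0, 0,2,40,0,0,0,0, 0,2,55,0,0,0,0, 0,2,65,0,0,0,0, 0,2,65,0,0,0,0]'>/dev/null;python3 -m jog '[0,0,0,0,0,0,0, 0,0,0,0,0,0,0]'; python3 go.py 506.3 -189.8 13.5 -9.9
```

```text
t: 12.98
eef_pos: [505.7, -190.6, 13.9]
tcp_rot: [0.996, -0.087, 0.001, 0.0]
ft_force: [-1.0, -0.1, -0.7]
finger_gap: 85.7
gripper_force: 0.0
t 12.97 tcp [ 505.7 -190.6   13.9] yaw -10.04 gap 85.7 F [-1.  -0.1 -0.7]
shift [ 0.5 -0.9  0.4] turn [ 0.    -0.001 -0.002] q7 -1.53
```

```bash
python3 -m jog '[0.5,-0.8,0,0,0,0,30, 0.5,-0.8,0,0,0,0,55, 0.5,-0.8,0,0,0,0,80, 0.5,-0.8,0,0,0,0,120, 0.5,-0.8,0,0,0,0,120]'; python3 -m jog '[0,0,0,0,0,0,120, 0,0,0,0,0,0,120]'; python3 -m jog '[0,0,-5,0,0,0,120, 0,0,-20,0,0,0,120, 0,0,-50,0,0,0,120, 0,0,-85,0,0,0,120, 0,0,-85,0,0,0,120]'; python3 go.py 491.8 67.3 100 12
```

```text
t: 13.6
eef_pos: [506.0, -189.7, 14.3]
tcp_rot: [0.996, -0.087, 0.0, 0.0]
ft_force: [-1.8, 1.2, 8.8]
finger_gap: 60.6
gripper_force: 62.6
t: 13.85
eef_pos: [506.0, -189.8, 14.4]
tcp_rot: [0.996, -0.087, 0.0, 0.0]
ft_force: [-1.9, 0.6, 8.9]
finger_gap: 60.8
gripper_force: 62.7
t: 14.48
eef_pos: [507.9, -190.5, 101.6]
tcp_rot: [0.996, -0.088, 0.003, 0.001]
ft_force: [0.1, 0.6, -2.5]
finger_gap: 60.5
gripper_force: 65.2
t 14.47 tcp [ 507.9 -190.5  101.6] yaw -10.05 gap 60.5 F [ 0.1  0.6 -2.5]
shift [ -60.9 -251.     0.9] turn [ 0.002 -0.006 -0.385] q7 -1.52
```

```bash
python3 -m jog '[-13,-50,0,0,0,-0.08,120, -26,-105,0,0,0,-0.16,120, -39,-160,0,0,0,-0.24,120, -52,-210,0,0,0,-0.32,120, -61,-245,0,0,0,-0.385,120]'>/dev/null; python3 -m jog '[0,0,0,0,0,0,120, 0,0,0,0,0,0,120, 0,0,0,0,0,0,120]'; python3 go.py 491.8 67.3 70 12
```

```text
t: 15.48
eef_pos: [488.3, 60.6, 98.0]
tcp_rot: [0.995, 0.103, -0.0, 0.0]
ft_force: [0.2, -0.5, -1.4]
finger_gap: 60.5
gripper_force: 65.3
t 15.47 tcp [488.3  60.6  98. ] yaw 11.87 gap 60.5 F [ 0.2 -0.5 -1.4]
shift [ 4.8 -5.8 28. ] turn [ 0.001  0.001 -0.002] q7 -1.7
```

```bash
python3 -m jog '[4.8,-5.8,15,0,0,0,120, 4.8,-5.8,30,0,0,0,120, 4.8,-5.8,38,0,0,0,120, 4.8,-5.8,38,0,0,0,120, 4.8,-5.8,38,0,0,0,120]'>/dev/null; python3 -m jog '[0,0,0,0,0,0,120, 0,0,0,0,0,0,120, 0,0,0,0,0,0,120]'>/dev/null; python3 go.py 491.8 67.3 60 12; python3 - <<'E'
from h import *
a=camera("top");b=camera("scene")
A=cv2.resize(a["frame"][155:210,145:210],(400,340),interpolation=cv2.INTER_CUBIC)
B=cv2.resize(b["frame"][130:181,200:260],(400,340),interpolation=cv2.INTER_CUBIC)
cv2.imwrite("pics/t6.png",np.hstack([A,B]))
E
```

```text
t 16.48 tcp [492.1  68.8  60.5] yaw 12.02 gap 60.5 F [-0.3 -0.2 -0.7]
shift [-0.6  1.4  0.5] turn [ 0.    -0.001  0.   ] q7 -1.74
```

View pics/t6.png

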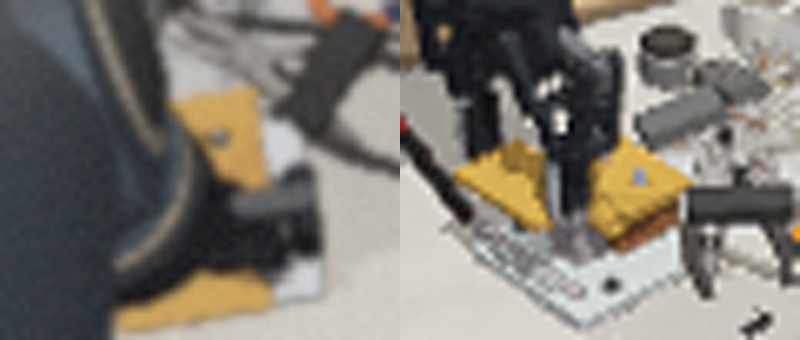

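The top view shows leaf one's free edge at the bottom, at (190,300). The scene view shows leaf one above and in line with the seated leaf, its knuckle over the V-rest. Next I'll correct y and lower it step by step.

```bash
python3 -m jog '[-0.4,1.3,5,0,0,0,120, -0.4,1.3,10,0,0,0,120, -0.4,1.3,15,0,0,0,120, -0.4,1.3,15,0,0,0,120, -0.4,1.3,15,0,0,0,120]';python3 go.py 491.9 67.4 43 12; python3 -m jog '[0,0,1,0,0,0,120, 0,0,2,0,0,0,120, 0,0,3,0,0,0,120, 0,0,3,0,0,0,120, 0,0,3,0,0,0,120]'; python3 go.py 491.9 67.4 38.4 12
```

```text
t: 17.2
eef_pos: [491.9, 67.5, 45.3]
tcp_rot: [0.994, 0.105, 0.0, 0.0]
ft_force: [0.1, -0.3, -0.8]
finger_gap: 60.7
gripper_force: 65.3
t 17.2 tcp [491.9  67.5  45.3] yaw 12.03 gap 60.7 F [ 0.1 -0.3 -0.8]
shift [0.  0.1 2.3] turn [ 0. -0.  0.] q7 -1.75
t: 17.82
eef_pos: [491.8, 67.4, 42.3]
tcp_rot: [0.995, 0.105, 0.0, 0.0]
ft_force: [-0.3, -0.3, -1.5]
finger_gap: 60.4
gripper_force: 65.3
t 17.82 tcp [491.8  67.4  42.3] yaw 12.02 gap 60.4 F [-0.3 -0.3 -1.5]
shift [0.  0.  3.9] turn [ 0. -0.  0.] q7 -1.75
```

```bash
python3 -m jog '[0,0,1,0,0,0,120, 0,0,2,0,0,0,120, 0,0,2.5,0,0,0,120, 0,0,2.5,0,0,0,120, 0,0,2.5,0,0,0,120]'; python3 -m jog '[0,0,0.7,0,0,0,120, 0,0,0.7,0,0,0,120, 0,0,0.7,0,0,0,120]'; python3 -m jog '[0,0,0.5,0,0,0,120, 0,0,0.5,0,0,0,120, 0,0,0.5,0,0,0,120]';python3 - <<'E'
from h import *
for i in range(5):camera("top")
s=bot.read_state();print(np.round(s["ft_force"],2),np.round(s["torque"],3),np.round(s["eef_pos"],2))
E
```

```text
t: 18.45
eef_pos: [491.8, 67.4, 39.9]
tcp_rot: [0.995, 0.105, -0.0, 0.0]
ft_force: [-0.8, -0.6, 0.0]
finger_gap: 60.6
gripper_force: 65.5
t: 18.82
eef_pos: [491.7, 67.4, 39.1]
tcp_rot: [0.994, 0.105, -0.0, 0.0]
ft_force: [-0.5, 0.5, 0.7]
finger_gap: 60.4
gripper_force: 65.8
t: 19.2
eef_pos: [491.6, 67.4, 38.6]
tcp_rot: [0.995, 0.105, -0.0, 0.0]
ft_force: [-2.7, -0.8, 2.9]
finger_gap: 60.6
gripper_force: 65.9
[-2.43 -0.07  2.1 ] [-0.055  0.459  0.007] [491.62  67.39  38.58]
```

Contact came about 1.5 mm early with Fx negative, so the knuckle is riding on the +x wall of the groove. I'll raise it, shift −x about 1.2 mm and lower again.

```bash
python3 -m jog '[0,0,-3,0,0,0,120, -1.2,0,-3,0,0,0,120, -1.2,0,-3,0,0,0,120, -1.2,0,-3,0,0,0,120]'; for i in 1 2 3 4; do echo; done; python3 -m jog '[0,0,1,0,0,0,120, 0,0,1.5,0,0,0,120, 0,0,1.5,0,0,0,120, 0,0,1.5,0,0,0,120]'; python3 -m jog '[0,0,0.7,0,0,0,120, 0,0,0.7,0,0,0,120, 0,0,0.7,0,0,0,120]'; python3 -m jog '[0,0,0.7,0,0,0,120, 0,0,0.7,0,0,0,120, 0,0,0.7,0,0,0,120]';python3 - <<'E'
from h import *
for i in range(5):camera("top")
s=bot.read_state();print(np.round(s["ft_force"],2),np.round(s["torque"],3),np.round(s["eef_pos"],2))
E
```

```text
t: 19.95
eef_pos: [490.7, 67.2, 41.5]
tcp_rot: [0.995, 0.105, 0.0, 0.0]
ft_force: [0.9, 0.5, -2.1]
finger_gap: 60.5
gripper_force: 65.3




t: 20.45
eef_pos: [490.7, 67.2, 40.1]
tcp_rot: [0.995, 0.105, 0.0, 0.0]
ft_force: [0.0, 0.5, -1.2]
finger_gap: 60.6
gripper_force: 65.3
t: 20.82
eef_pos: [490.7, 67.2, 39.4]
tcp_rot: [0.995, 0.105, 0.0, 0.0]
ft_force: [-1.0, 0.2, -1.6]
finger_gap: 60.5
gripper_force: 65.3
t: 21.2
eef_pos: [490.6, 67.2, 38.7]
tcp_rot: [0.995, 0.105, -0.0, 0.0]
ft_force: [0.1, 0.7, -0.4]
finger_gap: 60.7
gripper_force: 65.5
[-1.29 -0.19  0.11] [-0.005  0.152 -0.   ] [490.61  67.17  38.73]
```

```bash
python3 -m jog '[0,0,-1.5,0,0,0,120, -0.6,0,-1.5,0,0,0,120, -0.6,0,-1.5,0,0,0,120, -0.6,0,0,0,0,0,120, -0.6,0,0,0,0,0,120]'; for k in 1; do :; done; python3 -m jog '[0,0,0.4,0,0,0,120, 0,0,0.4,0,0,0,120, 0,0,0.4,0,0,0,120]'; python3 - <<'E'
from h import *
for i in range(5):camera("top")
s=bot.read_state();print(np.round(s["ft_force"],2),np.round(s["torque"],3),np.round(s["eef_pos"],2))
E
python3 -m jog '[0,0,0.5,0,0,0,120, 0,0,0.5,0,0,0,120, 0,0,0.5,0,0,0,120]';python3 - <<'E'
from h import *
for i in range(5):camera("top")
s=bot.read_state();print(np.round(s["ft_force"],2),np.round(s["torque"],3),np.round(s["eef_pos"],2))
E
```

```text
t: 22.08
eef_pos: [490.1, 67.1, 38.6]
tcp_rot: [0.995, 0.105, 0.0, 0.0]
ft_force: [0.1, 0.8, -1.4]
finger_gap: 60.4
gripper_force: 65.4
t: 22.45
eef_pos: [490.1, 67.1, 38.4]
tcp_rot: [0.995, 0.105, 0.0, 0.0]
ft_force: [0.2, 1.0, -1.1]
finger_gap: 60.7
gripper_force: 65.5
[-0.29 -1.    0.28] [-0.012 -0.017 -0.012] [490.12  67.09  38.35]
t: 23.08
eef_pos: [490.1, 67.1, 37.9]
tcp_rot: [0.995, 0.105, 0.0, 0.0]
ft_force: [-0.5, 0.1, 1.6]
finger_gap: 60.7
gripper_force: 65.8
[-0.82 -0.73  1.71] [ 0.022  0.07  -0.023] [490.08  67.07  37.85]
```

```bash
python3 -m jog '[0,0,-2,0,0,0,120, -0.5,0,-2,0,0,0,120, -0.5,0,-2,0,0,0,120, -0.5,0,-0.4,0,0,0,120, -0.5,0,-0.4,0,0,0,120]'>/dev/null; cat > w.py <<'E'
from h import *
L=[]
for i in range(6):
    camera("top");s=bot.read_state();L.append(np.r_[s["ft_force"],s["torque"],s["eef_pos"]])
print(np.mean(L[2:],0).round(2),s["t"])
E
python3 w.py; python3 -m jog '[0,0,0.4,0,0,0,120, 0,0,0.4,0,0,0,120]'>/dev/null;python3 w.py
```

```text
[ 1.0400e+00  5.6000e-01 -2.0000e-02  5.0000e-02 -3.3000e-01  2.0000e-02
  4.9001e+02  6.7080e+01  3.8340e+01] 24.25
[ 1.8600e+00  5.7000e-01  1.1800e+00  1.1000e-01 -4.4000e-01 -1.0000e-02
  4.8992e+02  6.7060e+01  3.7950e+01] 24.8
```

```bash
python3 -m jog '[0,0,-1.5,0,0,0,120, 0.3,0,-1.5,0,0,0,120, 0.3,0,-1.5,0,0,0,120, 0.3,0,-0.1,0,0,0,120, 0.3,0,-0.1,0,0,0,120]'>/dev/null; python3 w.py; python3 - <<'E'
from h import *
b=camera("scene")
cv2.imwrite("pics/t7.png",cv2.resize(b["frame"][135:180,200:260],(800,600),interpolation=cv2.INTER_CUBIC))
E
```

```text
[ 9.2000e-01 -2.5000e-01  1.0900e+00  7.0000e-02 -3.0000e-01 -1.0000e-02
  4.9001e+02  6.7060e+01  3.7970e+01] 25.725
```

View pics/t7.png

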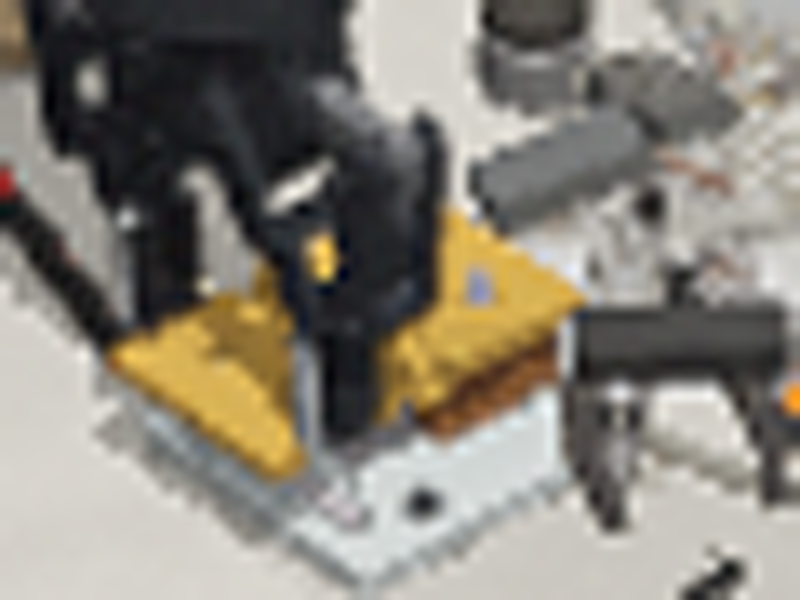

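The picture shows the two leaves level and in line, with leaf one still held at (220,380) and its knuckle down in the V-rest. The seated leaf hasn't moved; its pin shows at (480,285). Forces are about 1 N and balanced, so I'm handing in.

```bash
python3 -c "
from workcell import job_done
print(job_done())"
```

```text
the job is handed in; nothing more can be done
None
```

The job is handed in: the two-knuckle leaf lies flush on its pins and released, and the single-knuckle leaf is still held level with its knuckle in the V-rest, in line by camera and force readings (no result came back from the judging).

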